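# Press a lamp front home with the bench-mounted quick clamp, then open the clamp

### The job

Use the quick clamp on the board as a press: pump its blue trigger until the white front of the lamp in the cradle is pressed right home in the finned housing and the clamp is firmly tight, but do not overtighten it, or the front cracks. Then press the red release lever and slide the clamp head all the way back to the block at the rear end of its bar, leaving the lamp closed in its cradle and everything else on the bench undisturbed.

Things in the scene. Friction and masses are not known exactly. Their poses are not given: they have to be found in the camera images.
- jig: Fixed aluminium board, 250 (x) x 330 (y) x 12 mm, with a quick clamp lying flat on it and a lamp cradle. Origin on the bench, 5 mm to +x of the board's middle; z up. y runs along the clamp's steel bar (at x = 0, 56 mm above the bench), +y = closing direction. Lamp and jaws lie at +x, grip and trigger at -x; on that side the board ahead (+y) of the trigger is bare.
- fixed_pad (a point): Middle of the fixed jaw's rubber pad (44 mm diameter), at jig x 60, y 117 mm, 56 mm above the bench; axes as the jig, it faces -y. Jaw up to 78 mm high. The black cradle before it (jig y 56 to 112, x 17 to 103 mm) has its floor 24 mm and its cheeks 50 mm above the bench.
- rear_stop (a point): Front face of the steel block at the rear end of the bar (jig x 0, y -113 mm), 56 mm above the bench, axes as the jig; block 34 mm wide, 22 mm thick, 68 mm high. The clamp head's rear end is 3 mm from it when fully back.
- clamp_head (a joint): Travel of the sliding clamp head along the bar (m): 0 = fully back at the rear block, growing towards the lamp, at most 0.1; starts at 0.046 to 0.056 with the pad 7 to 26 mm short of the lamp's front. It can be pushed forward by hand (8 N) but locks against backward pushes while the red lever is not pressed (it gives 1 to 2 mm under load).
- head_mid (a point): Middle of the clamp head, on the bar, 56 mm above the bench (jig x 0, y -0.080 + joint clamp_head); axes as the jig. Grey body 58 mm in x, from 30 mm behind to 26 mm ahead of this point, top 84 mm above the bench. The jaw arm goes 83 mm to +x, the fixed black grip 130 mm to -x.
- grip_mid (a point): Middle of the fixed black grip of the head, 56 mm above the bench, axes as the jig. Grip 22 mm thick in y, 28 mm high, from jig x -23 to -130 mm. Trigger and grip together span about 65 mm in y here with the trigger at rest, about 37 mm with it fully pulled.
- trigger (a joint): Angle of the blue trigger about its upright pivot (rad): 0 = rest, leaning forward; 0.34 = fully pulled, 2 mm from the grip. Bar 14 mm thick, 22 mm high (45 to 67 mm above the bench), reaching 125 mm from the pivot. About the first 0.1 rad is free play, then the head advances 26 mm per rad: 6 mm a full stroke, 4 mm under load. A spring (2 to 3 N) returns it.
- trigger_pad (a point): Point on the trigger's front (+y) face, 95 mm from its pivot, 56 mm above the bench; x along the trigger to its pivot, y out of the face, z up. Squeeze it to the grip, or just push it there (32 mm stroke). A push takes 5 N with the pad free, 14 N while the lamp's front slides in; a tight clamp stops the trigger clearly short of the grip (below 0.28 rad) at 20 to 25 N.
- release (a joint): Angle of the red release lever (rad): 0 = rest (locked), unlocked from about 0.1, 0.25 = fully pressed. It is pressed by pushing it backward (-y of the jig) with 2 to 5 N; the same push, kept up, then slides the whole head back. Let go, it springs back and the head locks again. Pivot axis along x, 32 mm above the bench.
- release_pad (a point): Point on the front (+y) face of the red release lever, 112 mm above the bench at rest; axes at rest as the jig, y out of the face. The lever stands up from the middle of the head's top: 24 mm wide (x), 8 mm thick (y), from 87 to 127 mm above the bench. The head's flat top lies below it at 84 mm.
- jaw_pad: Rubber pad of the moving jaw, 40 mm diameter; origin in the middle of its face, 38 mm ahead of the head's middle at jig x 60 mm; y to the lamp. It yields 1 mm per 10 N. Firmly tight = 30 N or more on the lamp's front; it cracks at 120 N. Pad force is about 2.4 x the push on the trigger beyond 5 N; once the front is home a full stroke adds about 40 N.
- lamp: Lamp, 0.35 to 0.6 kg: finned round aluminium housing, 64 mm diameter, 70 mm long, loose in the cradle with its axis along the jig's y. Origin in the middle of the housing on its axis, 56 mm above the bench; y to the fixed jaw. Its rear end starts 0 to 5 mm from the fixed pad and slides up to it when pressed.
- front (a joint): How far the lamp's white front stands proud (m): 0 = home, flange flush on the housing; 0.005 to 0.009 at the start, with an orange seal and white spigot showing in the gap. Disc of 67 mm diameter, 12 mm thick, on the lamp's -y end; face 47 mm from the lamp's origin when home. Slides in under about 22 N and stays where it is left.
- flask: White drinking bottle, 68 mm diameter, 190 mm high, standing on the bench; origin at its base. To be left alone.
- mouse: Black computer mouse, 105 x 62 x 34 mm, on the bench; origin at its underside. To be left alone.
- handset: Black cordless handset, 155 x 46 x 24 mm, lying on the bench; origin at its underside. To be left alone.
- driver: Screwdriver with a blue handle, 190 mm long, lying on the bench. To be left alone.
Mind the look-alikes: they are no part of the job. What is meant by the lamp is not green or purple, and is the smaller of those in its own colour.

How it is judged:
By the outcome, as a careful person would: the job done as asked, in the order asked, and still so for the second after the job is handed in, with the robot touching nothing.
It also fails if it takes over 58 s, if anything falls off the work surface, if the arm or the gripper's body presses on something with over 40 N, if the wrist force passes 120 N, or if a joint passes its speed limit or range.

### The arm

A 6-joint arm with a two-finger parallel gripper is mounted at the origin on the work surface. World frame = base frame: x ahead of the robot, y to its left, z up, the work surface at z = 0. Lengths are in m, angles in rad, forces in N, time in s.
With the tool pointing down it reaches from about 0.3 to 0.775 m from the base axis. Payload 14.6 kg.
Tool frame: the origin (TCP) lies between the finger pads; the fingertips stand 19 mm ahead of it and the grasp point (between the pads) is the TCP; z points along the fingers, y is the direction in which the jaws open and shut (so a half turn about z gives the same grasp; the last joint's range is limited). The gripper opens to 94 mm and grips with 3 to 60 N. Pads are 16 mm wide; open, the fingers measure 119 mm over their backs; the gripper's body (75 mm by 177 mm) begins 78 mm behind the grasp point.
Start: joints at [-1.377, 0.3, 1.521, -0, 1.321, -0.067], TCP at [0.142, -0.531, 0.224] pointing down, gripper open.
Joint ranges: [-3.03, 3.03], [-0.79, 2.21], [0.23, 2.52], [-1.04, 4.18], [0, 3.07], [-2.55, 2.55]. Speed limits (rad/s): [2.22, 2.22, 2.57, 3.14, 3.14, 3.14].

### API

Orientations are given as [roll, pitch, yaw] about the fixed x, y, z axes, in that order (R = Rz(yaw) Ry(pitch) Rx(roll)).
In Python, from station import telemetry, vision, ctrl gives the robot as it stands. The module is installed in compiled form; this text tells all that it offers.
- The arm moves only by the shell command python3 -m creep 'ROWS' [FORCE]. ROWS is JSON, a list of rows, each a list of 3 entries, a list of its own where there are three numbers: the shift along the tool's x, y, z in units of 50 mm (1.0 is 50 mm), then the turn about the tool's z in units of 8 degrees (1.0 is 8 degrees), then the opening, from 0 (shut) to 1 (fully open). In form: [[[tx, ty, tz], twist, gripper], ...]. A call has 1 to 12 rows; each row is the pose to reach, as a shift and turn from the pose commanded when the call began, along the tool's axes at that moment; what a row does not reach only later rows make up. A row lasts 1/10 s, in which the tool goes at most 50 mm and 8.59 degrees, less where a joint would pass 70% of its speed; a pose out of reach is approached as far as the arm can. A call with a gripper value outside its range is refused whole. The fingers move at their own pace and stop on an object; FORCE is the grip in N (left out, the last holds). Time passes only in rows, so rows that repeat a pose let the fingers close. It gives the time, the measured TCP pose, the force and the opening at its end, in the units of the state.
- telemetry.get_obs(): the state, without advancing time (a new reading comes with each control period).
- vision.camera(name): name is "scene" or "top" or "wrist"; returns a dict with "img" (420x560x3 uint8, red, green, blue), "depth" (420x560 float32, m along the optical axis (not along the pixel's ray), 0 where there is no reading), "vertical_fov" (degrees; the focal length in pixels is half the picture's height over the tangent of half this angle, whatever the lens; pixels are square), "cx", "cy" (the principal point, pixels), "dist" ([k1, k2, p1, p2, k3] as OpenCV has them; the pictures are not rectified), "extrinsics" (4x4, takes a point from camera to world coordinates); the wrist camera has in their place "hand_eye" (4x4, takes a point from camera to tool coordinates, whose origin is the TCP and whose axes are the flange's). Camera axes: x right, y down, z forward; pixel columns grow to the right and rows downward; lengths in m; the calibration is good to about 2 mm. A picture is of the moment at which its call begins: read the wrist's pose just before it.
- ctrl.hand_in(): hands the job in, once; it reports no verdict.
The state is a dict: "time_s": time; "qpos": joint angles; "joint_vel": joint speeds; "tau": joint torques, N m; "ee_pos": TCP position; "eef_rot": TCP orientation; "force": force on the tool from outside, world axes, zero at the start; "moment": the same for the moment, N m; "grip_width": finger opening in m.
Only numpy, scipy, OpenCV 4.12 (cv2) and the standard library are available. Lean on these libraries where they do the work, as an engineer would, in place of code of your own. Each camera call takes 0.05 s, during which the arm holds its last target.

## Working session

There is one attempt and no reset: what is moved stays moved. The work goes in short steps, Python scripts to look and compute and a shell command to move; the robot and the scene stay as the last step left them, time stands still between calls to the robot, and variables do not carry over. Pictures are saved under pics/ and viewed, and the job is handed in when it is done.

```bash
mkdir -p pics
cat > h.py <<'E'
import numpy as np, cv2
from station import telemetry, vision, ctrl
from scipy.spatial.transform import Rotation as R
def snap(name,fn):
    o=telemetry.get_obs(); c=vision.camera(name)
    cv2.imwrite('pics/'+fn+'.png',c['img'][:,:,::-1])
    if name=='wrist':
        T=np.eye(4);T[:3,:3]=R.from_euler('xyz',o['eef_rot']).as_matrix();T[:3,3]=o['ee_pos'];c['E']=T@c['hand_eye']
    else: c['E']=np.array(c['extrinsics'])
    np.savez('pics/'+fn+'.npz',**{k:np.array(v) for k,v in c.items()})
    return c
def load(fn): return dict(np.load('pics/'+fn+'.npz'))
def cloud(c):
    h,w=c['depth'].shape; f=h/2/np.tan(np.radians(float(c['vertical_fov']))/2)
    K=np.array([[f,0,c['cx']],[0,f,c['cy']],[0,0,1]],float)
    u,v=np.meshgrid(np.arange(w),np.arange(h))
    p=cv2.undistortPoints(np.stack([u,v],-1).reshape(-1,1,2).astype(np.float64),K,np.array(c['dist'],float)).reshape(h,w,2)
    d=c['depth'][...,None]; P=np.concatenate([p*d,d],-1)
    W=P@c['E'][:3,:3].T+c['E'][:3,3]; W[c['depth']==0]=np.nan
    return W
E
python3 - <<'E'
from h import *
o=telemetry.get_obs();print(o)
for n in('scene','top','wrist'):
    c=snap(n,n+'0'); print(n,c['vertical_fov'],c['E'].round(3).tolist())
E
```

```text
{'time_s': 0.0, 'qpos': array([-1.37660798e+00,  3.00483571e-01,  1.52158897e+00, -7.74455852e-06,
        1.32069689e+00, -6.65895926e-02]), 'joint_vel': array([ 0.00013956, -0.00024655, -0.00070757, -0.00148435,  0.00142669,
        0.00154531]), 'tau': array([-3.45092318e-03, -5.31810522e+01, -3.52736306e+01,  7.06806011e-02,
        2.43765773e-02, -9.82852157e-05]), 'ee_pos': array([ 0.14176149, -0.53116448,  0.22387614]), 'eef_rot': array([-3.14041799e+00, -7.08182458e-05,  2.60779822e-01]), 'force': array([ 0.45939096, -0.57211868, -0.03258517]), 'moment': array([-0.02050577,  0.02998221, -0.01744928]), 'grip_width': 0.09385987837164289}
scene 43.92505709903233 [[-0.319, 0.547, -0.774, 1.564], [0.948, 0.174, -0.267, 0.361], [-0.011, -0.819, -0.574, 0.843], [0.0, 0.0, 0.0, 1.0]]
top 51.703874258991554 [[0.003, -0.994, 0.111, 0.43], [-1.0, -0.004, -0.007, -0.002], [0.007, -0.111, -0.994, 1.297], [0.0, 0.0, 0.0, 1.0]]
wrist 59.76870005809451 [[0.257, -0.927, -0.273, 0.221], [-0.966, -0.247, -0.071, -0.51], [-0.002, 0.282, -0.959, 0.383], [0.0, 0.0, 0.0, 1.0]]
```

View pics/scene0.png

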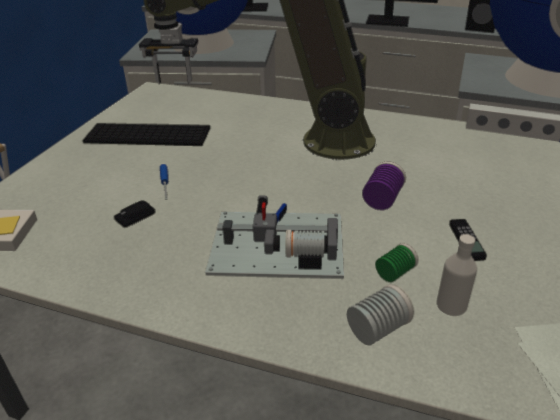

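View pics/top0.png

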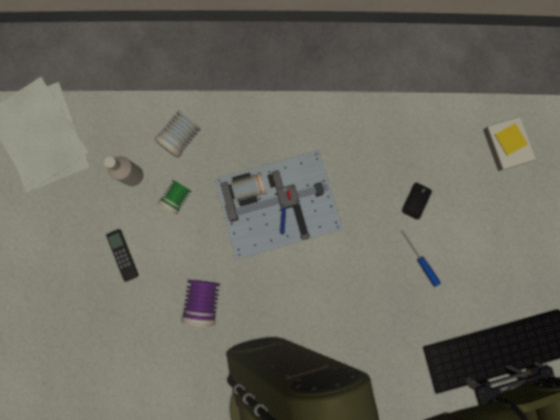

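View pics/wrist0.png

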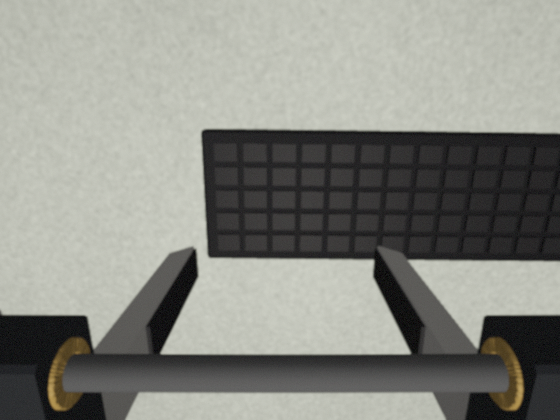

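The top view shows the board at about (279,203), with the fixed jaw at (228,202) on the left. The head is at (288,195), the trigger at (283,220), the grip at (302,220) and the rear block at (320,188). I'll measure these.

Run:
```python
from h import *
for n in('top0','scene0'):
    c=load(n);W=cloud(c);z=W[...,2]
    m0=(W[...,0]>0.3)&(W[...,0]<0.75)&(abs(W[...,1])<0.3)
    print(n,'bench z',np.nanmedian(z[m0&(z<0.008)]))
    m=m0&(z>0.008)&(z<0.017)
    mm=m.astype(np.uint8); mm=cv2.morphologyEx(mm,cv2.MORPH_OPEN,np.ones((3,3)))
    # board incl. everything above
    P=W[(mm>0)][:,:2]
    full=m0&(z>0.008); full=cv2.morphologyEx(full.astype(np.uint8),cv2.MORPH_OPEN,np.ones((3,3)))
    k,l,s,_=cv2.connectedComponentsWithStats(full)
    i=1+np.argmax(s[1:,4]); 
    P=W[(l==i)&(mm>0)][:,:2]
    r=cv2.minAreaRect((P*1000).astype(np.float32)); print(r, cv2.boxPoints(r), len(P))
    r_=c['img'].astype(int)
    red=(l==i)&(r_[...,0]>1.8*r_[...,1])&(r_[...,0]>1.8*r_[...,2])&(r_[...,0]>80)
    blue=(l==i)&(r_[...,2]>1.6*r_[...,0])&(r_[...,2]>50)
    for q,nm in((red,'red'),(blue,'blue')):
        print(nm,q.sum(),np.nanmean(W[q],0) if q.any() else '', np.nanmin(W[q],0),np.nanmax(W[q],0))
```

```text
top0 bench z 0.0002703247348613269
((591.2765502929688, -10.7694091796875), (250.06564331054688, 329.6715087890625), 15.984577178955078) [[ 425.6858   113.26175]
 [ 516.4702  -203.6633 ]
 [ 756.8673  -134.80057]
 [ 666.0829   182.12448]] 4677
red 25 [ 0.6028738  -0.03984595  0.12404538] [ 0.59300892 -0.04518818  0.08431338] [ 0.61400701 -0.03548095  0.1299817 ]
blue 77 [ 0.53515873 -0.02450473  0.0672127 ] [ 0.49969697 -0.02879282  0.0614597 ] [ 0.57095365 -0.02007335  0.07370503]
scene0 bench z -0.0017437101132029564
((592.9068603515625, -11.902877807617188), (255.7576141357422, 330.6781311035156), 15.759669303894043) [[ 424.92853  112.48874]
 [ 514.74164 -205.759  ]
 [ 760.8852  -136.2945 ]
 [ 671.0721   181.95325]] 4357
red 17 [ 0.60217228 -0.04157942  0.12238661] [ 0.51728257 -0.07671417  0.06838163] [ 0.61550355 -0.03504986  0.12737868]
blue 51 [ 0.53341164 -0.0226397   0.06591455] [ 0.50499188 -0.02838613  0.06224725] [ 0.56446973 -0.01519048  0.069647  ]
```

```bash
python3 -m creep '[[[0.4,-0.3,-0.2],0,0.5],[[1.1,-0.8,-0.5],0,0],[[2.0,-1.4,-1],0,0],[[2.9,-2.0,-1],0,0],[[3.8,-2.7,-1],0,0],[[4.7,-3.3,-1],0,0],[[5.6,-4.0,-1],0,0],[[6.4,-4.6,-1],0,0],[[7.2,-5.1,-1],-0.05,0],[[8.0,-5.7,-1],-0.1,0],[[8.8,-6.3,-1],-0.13,0],[[9.6,-6.9,-1],-0.13,0]]' 60; python3 -m creep '[[[0.6,-0.4,0],0,0],[[1.0,-0.65,0],0,0],[[1.2,-0.8,0],0,0],[[1.26,-0.82,0],0,0],[[1.26,-0.82,0],0,0]]'
python3 - <<'E'
from h import *
snap('wrist','w1')
E
```

```text
time_s: 1.35
ee_pos: [0.5002, -0.0943, 0.2744]
eef_rot: [3.142, 0.0, 0.279]
force: [0.9, -1.3, 0.2]
grip_width: 0.0022
time_s: 1.85
ee_pos: [0.5483, -0.04, 0.2743]
eef_rot: [-3.142, 0.0, 0.279]
force: [0.3, -1.0, -0.6]
grip_width: 0.0007
```

View pics/w1.png

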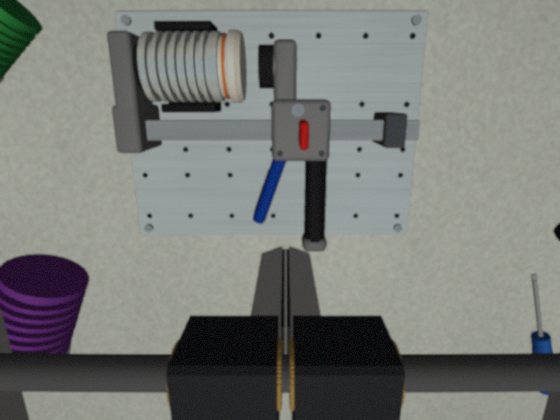

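The wrist view shows the whole jig: lamp at (190,65) with its orange seal visible at (224,65), red lever at (304,135), trigger from (278,165) to (260,218), and grip at (315,200). Next I'll put these in jig coordinates.

```bash
cat >> h.py <<'E'
JA=np.radians(15.95); JO=np.array([0.5961,-0.0094])
def tojig(W):
    d=W[...,:2]-JO; c,s=np.cos(JA),np.sin(JA)
    return np.stack([d[...,0]*c+d[...,1]*s,-d[...,0]*s+d[...,1]*c,W[...,2]],-1)
E
python3 - <<'E'
from h import *
c=load('w1');W=cloud(c);z=W[...,2]
m=((z>0.006)&(z<0.016)); m[240:]=0; m[:,:100]=0;m[:,440:]=0
P=W[m][:,:2]; r=cv2.minAreaRect((P*1000).astype(np.float32)); print(r,len(P), np.median(z[m]))
J=tojig(W); a=c['img'].astype(int)
red=(a[...,0]>1.8*a[...,1])&(a[...,0]>1.8*a[...,2])&(a[...,0]>80)
red[:100]=0;red[170:]=0
blue=(a[...,2]>1.6*a[...,0])&(a[...,2]>50); blue[:150]=0;blue[230:]=0;blue[:,400:]=0
for q,nm in((red,'red'),(blue,'blue')):
    p=J[q]; p=p[~np.isnan(p[:,0])]
    print(nm,len(p),np.percentile(p,[2,50,98],axis=0).round(4).tolist())
p=J[blue];p=p[p[:,2]>.06]
x0=p[:,0]
for lo in np.arange(-.14,-.02,.01):
    s=p[(x0>lo)&(x0<lo+.01)]
    if len(s)>3: print(round(lo+.005,3),len(s),np.percentile(s[:,1],[5,50,95]).round(4), np.median(s[:,2]).round(4))
for nm,(v,u) in dict(fj=(80,125),frontface=(65,240),seal=(65,224),hous=(65,190),jaw=(65,285),pad=(65,265),block=(130,397),bar=(130,200),head=(115,320),grip=(200,315)).items():
    print(nm,J[v,u].round(4))
E
```

```text
((592.0052490234375, -10.538360595703125), (248.6809844970703, 329.8216552734375), 15.92883014678955) 40234 0.011291885555952313
red 266 [[-0.0104, -0.0342, 0.1098], [0.0009, -0.0307, 0.1254], [0.0116, -0.0271, 0.1271]]
blue 763 [[-0.0932, -0.0118, 0.0627], [-0.0605, 0.0026, 0.0656], [-0.031, 0.0166, 0.0677]]
-0.095 48 [0.0075 0.0122 0.0177] 0.0654
-0.085 109 [0.0051 0.0115 0.0169] 0.0653
-0.075 111 [0.0018 0.008  0.0135] 0.0656
-0.065 119 [-0.0024  0.0039  0.0101] 0.0656
-0.055 124 [-0.0056  0.0006  0.0069] 0.0653
-0.045 124 [-0.0088 -0.0027  0.0026] 0.0658
-0.035 116 [-0.0128 -0.0068 -0.0006] 0.0657
-0.025 12 [-0.0134 -0.0086 -0.0033] 0.0781
fj [0.0471 0.1333 0.077 ]
frontface [0.0592 0.0255 0.083 ]
seal [0.0592 0.0398 0.0834]
hous [0.059  0.0695 0.087 ]
jaw [ 0.0599 -0.015   0.0748]
pad [0.0599 0.0034 0.0757]
block [ 0.0008 -0.125   0.0678]
bar [0.0002 0.0705 0.0599]
head [ 0.0156 -0.0475  0.0833]
grip [-0.0702 -0.0459  0.0688]
```

```bash
python3 -m creep '[[[-0.1,-0.5,0.3],0,0],[[-0.25,-1.1,1.0],0,0],[[-0.25,-1.23,1.8],0,0],[[-0.25,-1.23,2.6],0,0],[[-0.25,-1.23,3.4],0,0],[[-0.25,-1.23,4.0],0,0],[[-0.25,-1.23,4.3],0,0],[[-0.25,-1.23,4.37],0,0],[[-0.25,-1.23,4.37],0,0],[[-0.25,-1.23,4.37],0,0]]'
python3 - <<'E'
from h import *
o=telemetry.get_obs();print(tojig(o['ee_pos']),o['force'])
snap('wrist','w2');snap('top','t2')
E
```

```text
time_s: 2.9
ee_pos: [0.5201, 0.0158, 0.0572]
eef_rot: [3.141, -0.002, 0.278]
force: [-0.3, -0.4, 0.1]
grip_width: 0.0007
[-0.06614578  0.04511114  0.05717915] [-0.31016418 -0.35503866  0.06379418]
```

View pics/w2.png

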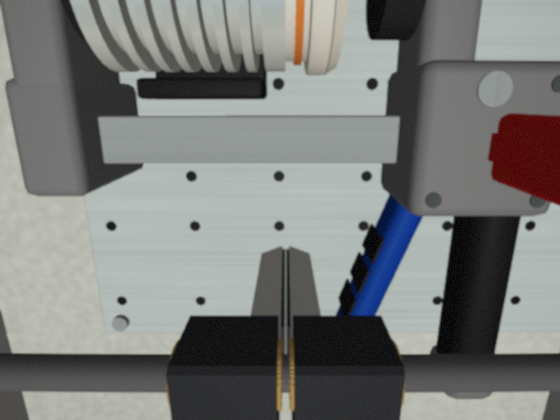

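```bash
cat > st.py <<'E'
from h import *
o=telemetry.get_obs();f=o['force'];c,s=np.cos(JA),np.sin(JA)
print('t',round(o['time_s'],2),'jig mm',(tojig(o['ee_pos'])*1000).round(1),'Fjig x,y,z',(f[0]*c+f[1]*s).round(1),(-f[0]*s+f[1]*c).round(1),f[2].round(1))
E
python3 -m creep '[[[0,0.2,0],0,0],[[0,0.4,0],0,0],[[0,0.55,0],0,0]]' >/dev/null; python3 st.py
python3 -m creep '[[[0,0.1,0],0,0],[[0,0.2,0],0,0]]' >/dev/null; python3 st.py
python3 -m creep '[[[0,0.05,0],0,0],[[0,0.05,0],0,0]]' >/dev/null; python3 st.py
python3 -c "
from h import *
snap('wrist','w3')"
```

```text
t 3.3 jig mm [-66.6  17.2  56.1] Fjig x,y,z -0.9 3.7 0.2
t 3.5 jig mm [-67.1   8.   55.6] Fjig x,y,z -2.3 6.0 0.3
t 3.7 jig mm [-67.1   5.5  55.5] Fjig x,y,z -2.4 4.8 -0.5
```

View pics/w3.png

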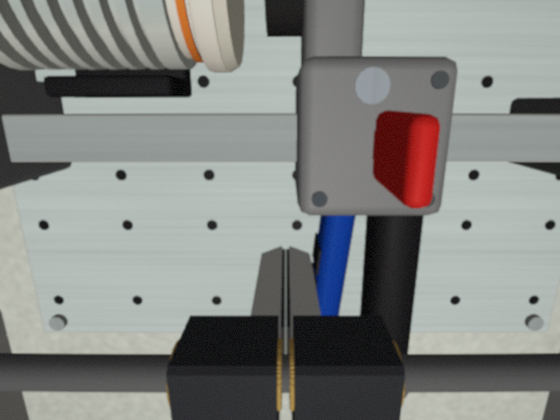

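The trigger is moving, at about 5 N, with a small gap left to the grip. The lamp gap and the pad are still visible. I'll finish the stroke in small steps.

```bash
python3 -m creep '[[[0,0.06,0],0,0],[[0,0.06,0],0,0]]' >/dev/null; python3 st.py
python3 -m creep '[[[0,0.06,0],0,0],[[0,0.06,0],0,0]]' >/dev/null; python3 st.py
python3 -c "
from h import *
snap('wrist','w4')"
```

```text
t 3.95 jig mm [-67.2   2.7  55.5] Fjig x,y,z -2.4 5.3 -0.3
t 4.15 jig mm [-67.2  -0.3  55.5] Fjig x,y,z -3.7 5.2 -0.5
```

View pics/w4.png

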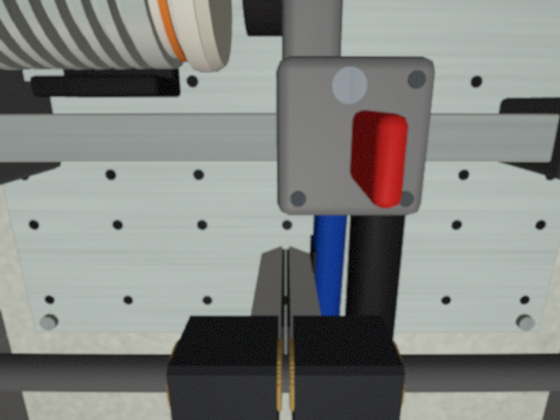

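```bash
python3 -m creep '[[[0,0.03,0],0,0],[[0,-0.2,0],0,0],[[0,-0.5,0],0,0],[[0,-0.75,0],0,0],[[0,-0.8,0],0,0],[[0,-0.6,0],0,0],[[0,-0.35,0],0,0],[[0,-0.15,0],0,0],[[0,0,0],0,0],[[0,0.05,0],0,0],[[0,0.05,0],0,0]]' >/dev/null; python3 st.py
python3 -c "
from h import *
snap('wrist','w5')"
```

```text
t 5.3 jig mm [-67.4   1.3  55.4] Fjig x,y,z -3.8 48.6 13.4
```

View pics/w5.png

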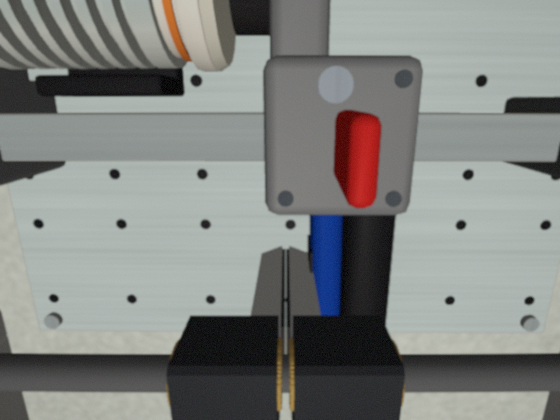

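That stroke overran the end stop and reached 48 N against the grip, so later strokes will stop shorter. I'll back off now and measure head travel from this picture.

```bash
python3 -m creep '[[[0,-0.3,0],0,0],[[0,-0.6,0],0,0],[[0,-0.85,0],0,0]]' >/dev/null; python3 st.py
cat > hd.py <<'E'
from h import *
import sys
def meas(n):
    c=load(n);J=tojig(cloud(c)); a=c['img'].astype(int)
    # head top flat patch z ~.084
    m=(abs(J[...,2]-.084)<.003)&(abs(J[...,0])<.02)&(J[...,1]<.06)&(J[...,1]>-.12)
    y=J[m][:,1]; print(n,'head top y range',np.percentile(y,[1,99]).round(4) if m.sum()>50 else None,m.sum())
    r=(a[...,0]>1.8*a[...,1])&(a[...,0]>1.8*a[...,2])&(a[...,0]>60)&(J[...,2]>.115)
    print(' lever y',np.percentile(J[r][:,1],[3,97]).round(4) if r.sum()>20 else None)
    # seal orange & white disc & pad along strip
    w=(J[...,2]>.06)&(J[...,0]>.033)&(J[...,0]<.055)&(J[...,1]<.06)&(J[...,1]>-.04)
    o=w&(a[...,0]>1.5*a[...,1])&(a[...,1]>1.3*a[...,2]); 
    if o.sum()>5: print(' seal y',np.percentile(J[o][:,1],[3,97]).round(4),o.sum())
    wh=w&(a.min(-1)>150)&(a.max(-1)-a.min(-1)<40)&(J[...,1]<np.nanmedian(J[o][:,1]) if o.sum()>5 else True)
    if wh.sum()>5: print(' white disc y',np.percentile(J[wh][:,1],[2,98]).round(4),wh.sum())
    k=w&(a.max(-1)<45)
    if k.sum()>5: print(' dark pad y',np.percentile(J[k][:,1],[2,98]).round(4),k.sum())
for n in sys.argv[1:]: meas(n)
E
python3 hd.py w1 w2 w3 w4 w5
```

```text
t 5.65 jig mm [-66.5  39.5  56. ] Fjig x,y,z -0.7 0.0 0.5
w1 head top y range [-0.0561 -0.0035] 2119
 lever y [-0.0342 -0.0275]
 seal y [0.0402 0.0421] 47
 white disc y [0.0305 0.0385] 161
 dark pad y [-0.0028  0.0086] 204
w2 head top y range [-0.0495 -0.0028] 10526
 lever y [-0.0279 -0.0262]
 seal y [0.0401 0.0423] 360
 white disc y [0.026  0.0391] 1879
 dark pad y [-0.0035  0.0105] 1546
w3 head top y range [-0.052   0.0002] 11476
 lever y [-0.0304 -0.0235]
 seal y [0.0396 0.0422] 407
 white disc y [0.026  0.0392] 1852
 dark pad y [0.0001 0.0128] 1176
w4 head top y range [-0.05    0.0021] 12148
 lever y [-0.0286 -0.0217]
 seal y [0.0396 0.0423] 412
 white disc y [0.026  0.0392] 1771
 dark pad y [0.0021 0.015 ] 1163
w5 head top y range [-0.044   0.0083] 12943
 lever y [-0.021  -0.0141]
 seal y [0.0396 0.0423] 410
 white disc y [0.026  0.0392] 1701
 dark pad y [0.0083 0.0213] 1152
```

Head travel is now measurable: +11 mm so far, pad face at y≈21 mm, lamp front at 26 mm, and home at 35 mm. Now stroke 3.

```bash
python3 -m creep '[[[0,-0.1,0],0,0],[[0,-0.1,0],0,0],[[0,0.1,0],0,0],[[0,0.25,0],0,0],[[0,0.4,0],0,0],[[0,0.5,0],0,0],[[0,0.5,0],0,0]]' >/dev/null; python3 st.py
python3 -m creep '[[[0,0.04,0],0,0],[[0,0.04,0],0,0]]' >/dev/null; python3 st.py
python3 -m creep '[[[0,0.04,0],0,0],[[0,0.04,0],0,0]]' >/dev/null; python3 st.py
python3 -c "
from h import *
snap('wrist','w6')"; python3 hd.py w6
```

```text
t 6.35 jig mm [-67.4  13.8  55.5] Fjig x,y,z -3.6 7.5 1.5
t 6.55 jig mm [-67.5  12.3  55.5] Fjig x,y,z -4.4 8.4 1.4
t 6.75 jig mm [-67.6  10.5  55.4] Fjig x,y,z -6.1 10.5 3.5
w6 head top y range [-0.0384  0.0139] 12192
 lever y [-0.0173 -0.0104]
 seal y [0.0404 0.043 ] 398
 white disc y [0.0268 0.0399] 1751
 dark pad y [0.0135 0.0257] 1062
```

```bash
python3 -m creep '[[[0,0.03,0],0,0],[[0,0.03,0],0,0]]' >/dev/null; python3 st.py
python3 -m creep '[[[0,-0.3,0],0,0],[[0,-0.55,0],0,0],[[0,-0.8,0],0,0],[[0,-0.8,0],0,0]]' >/dev/null; python3 st.py
python3 -c "
from h import *
snap('wrist','w7')"; python3 hd.py w7
```

```text
t 7.0 jig mm [-67.7   9.2  55.4] Fjig x,y,z -6.5 11.4 3.1
t 7.4 jig mm [-66.5  50.2  56.1] Fjig x,y,z -0.3 0.1 -0.1
w7 head top y range [-0.037  0.014] 10739
 lever y [-0.0154 -0.0088]
 seal y [0.0407 0.043 ] 360
 white disc y [0.0266 0.0397] 1905
 dark pad y [0.0132 0.023 ] 959
```

View pics/w7.png

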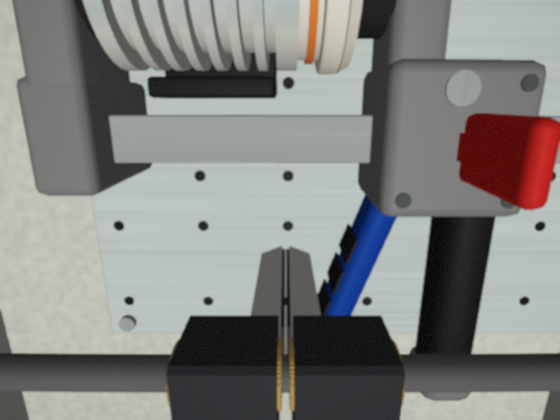

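The pad now touches the front, which shows at (345,35). Stroke 4.

```bash
python3 -m creep '[[[0,0.15,0],0,0],[[0,0.3,0],0,0],[[0,0.45,0],0,0],[[0,0.55,0],0,0],[[0,0.62,0],0,0],[[0,0.62,0],0,0]]' >/dev/null; python3 st.py
python3 -m creep '[[[0,0.06,0],0,0],[[0,0.06,0],0,0]]' >/dev/null; python3 st.py
python3 -m creep '[[[0,0.04,0],0,0],[[0,0.04,0],0,0]]' >/dev/null; python3 st.py
python3 -c "
from h import *
snap('wrist','w8')"; python3 hd.py w8
```

```text
t 8.05 jig mm [-67.8  18.3  55.3] Fjig x,y,z -8.0 13.3 2.6
t 8.25 jig mm [-68.   15.6  55.2] Fjig x,y,z -6.8 13.8 2.4
t 8.45 jig mm [-68.   13.7  55.2] Fjig x,y,z -8.4 13.9 3.6
w8 head top y range [-0.0343  0.0179] 12298
 lever y [-0.0134 -0.0065]
 seal y [0.0436 0.0467] 451
 white disc y [0.0299 0.0431] 1709
 dark pad y [0.0177 0.0289] 941
```

```bash
python3 -m creep '[[[0,0.03,0],0,0],[[0,0.03,0],0,0]]' >/dev/null; python3 st.py
python3 -m creep '[[[0,-0.3,0],0,0],[[0,-0.6,0],0,0],[[0,-0.8,0],0,0],[[0,-0.8,0],0,0]]' >/dev/null; python3 st.py
python3 -m creep '[[[0,0.2,0],0,0],[[0,0.35,0],0,0],[[0,0.5,0],0,0],[[0,0.58,0],0,0],[[0,0.58,0],0,0]]' >/dev/null; python3 st.py
python3 -m creep '[[[0,0.06,0],0,0],[[0,0.06,0],0,0]]' >/dev/null; python3 st.py
python3 -c "
from h import *
snap('wrist','w9')"; python3 hd.py w9
```

```text
t 8.7 jig mm [-68.1  12.9  55.2] Fjig x,y,z -8.9 18.8 5.0
t 9.1 jig mm [-66.4  52.3  56.1] Fjig x,y,z -0.5 -0.1 0.5
t 9.6 jig mm [-67.8  22.5  55.4] Fjig x,y,z -5.6 12.6 3.1
t 9.8 jig mm [-67.9  19.8  55.3] Fjig x,y,z -7.5 13.0 3.1
w9 head top y range [-0.0312  0.021 ] 12074
 lever y [-0.0102 -0.0033]
 white disc y [0.0333 0.0595] 3319
 dark pad y [0.0209 0.0321] 962
```

View pics/w9.png

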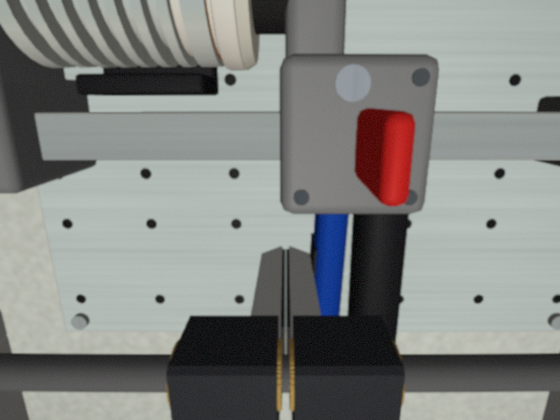

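The seal is now covered, with a narrow gap left. I'll continue in 1 mm steps.

```bash
for i in 1; do python3 -m creep '[[[0,0.03,0],0,0],[[0,0.03,0],0,0]]' >/dev/null; python3 st.py; done
python3 -m creep '[[[0,0.02,0],0,0],[[0,0.02,0],0,0]]' >/dev/null; python3 st.py
python3 -m creep '[[[0,0.02,0],0,0],[[0,0.02,0],0,0]]' >/dev/null; python3 st.py
python3 -c "
from h import *
snap('wrist','w10')"; python3 hd.py w10
```

```text
t 10.05 jig mm [-68.   18.4  55.2] Fjig x,y,z -8.9 13.1 4.2
t 10.25 jig mm [-68.   17.5  55.3] Fjig x,y,z -8.6 14.4 4.2
t 10.45 jig mm [-68.1  16.9  55.2] Fjig x,y,z -8.7 16.0 5.6
w10 head top y range [-0.0303  0.0219] 12405
 lever y [-0.0094 -0.0025]
 white disc y [0.0342 0.0596] 3116
 dark pad y [0.0217 0.033 ] 940
```

View pics/w10.png

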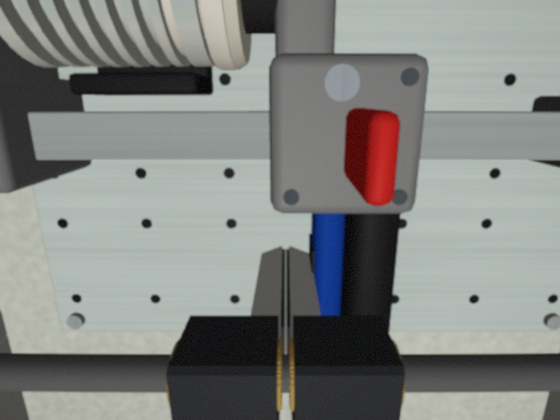

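```bash
python3 -m creep '[[[0,-0.3,0],0,0],[[0,-0.6,0],0,0],[[0,-0.8,0],0,0],[[0,-0.8,0],0,0]]' >/dev/null; python3 st.py
python3 -m creep '[[[0,0.15,0],0,0],[[0,0.3,0],0,0],[[0,0.3,0],0,0]]' >/dev/null; python3 st.py
python3 -m creep '[[[0,0.1,0],0,0],[[0,0.1,0],0,0]]' >/dev/null; python3 st.py
python3 -m creep '[[[0,0.08,0],0,0],[[0,0.08,0],0,0]]' >/dev/null; python3 st.py
python3 -m creep '[[[0,0.06,0],0,0],[[0,0.06,0],0,0]]' >/dev/null; python3 st.py
python3 -c "
from h import *
snap('wrist','w11')"; python3 hd.py w11
```

```text
t 10.9 jig mm [-66.4  56.7  56.1] Fjig x,y,z 0.1 0.5 -0.9
t 11.2 jig mm [-66.7  40.1  55.9] Fjig x,y,z 0.9 4.5 0.4
t 11.4 jig mm [-67.   36.1  55.7] Fjig x,y,z -2.4 8.6 1.6
t 11.6 jig mm [-67.2  32.7  55.6] Fjig x,y,z -3.4 12.7 2.3
t 11.8 jig mm [-67.5  29.9  55.4] Fjig x,y,z -5.1 13.5 3.3
w11 head top y range [-0.0297  0.0227] 11275
 lever y [-0.0084 -0.0015]
 white disc y [0.0348 0.0595] 3371
 dark pad y [0.0223 0.0335] 985
```

```bash
python3 -m creep '[[[0,0.05,0],0,0],[[0,0.05,0],0,0]]' >/dev/null; python3 st.py
python3 -m creep '[[[0,0.05,0],0,0],[[0,0.05,0],0,0]]' >/dev/null; python3 st.py
python3 -m creep '[[[0,0.05,0],0,0],[[0,0.05,0],0,0]]' >/dev/null; python3 st.py
python3 -c "
from h import *
snap('wrist','w12')"; python3 hd.py w12
```

```text
t 12.05 jig mm [-67.8  27.6  55.3] Fjig x,y,z -7.1 14.9 2.6
t 12.25 jig mm [-67.9  25.2  55.3] Fjig x,y,z -7.3 16.0 5.5
t 12.45 jig mm [-68.1  22.9  55.2] Fjig x,y,z -8.7 16.8 4.6
w12 head top y range [-0.0281  0.0241] 12061
 lever y [-0.0074 -0.0005]
 white disc y [0.0354 0.0596] 3213
 dark pad y [0.0238 0.0342] 858
```

```bash
python3 -m creep '[[[0,0.05,0],0,0],[[0,0.05,0],0,0]]' >/dev/null; python3 st.py
python3 -m creep '[[[0,0.03,0],0,0],[[0,0.03,0],0,0]]' >/dev/null; python3 st.py
python3 -c "
from h import *
snap('wrist','w13')"; python3 hd.py w13
```

```text
t 12.7 jig mm [-68.1  20.7  55.2] Fjig x,y,z -9.1 18.2 6.3
t 12.9 jig mm [-68.2  19.6  55.2] Fjig x,y,z -9.8 20.6 7.5
w13 head top y range [-0.0276  0.0246] 12408
 lever y [-0.0071 -0.0002]
 white disc y [0.0354 0.0595] 3145
 dark pad y [0.0244 0.0343] 818
```

View pics/w13.png

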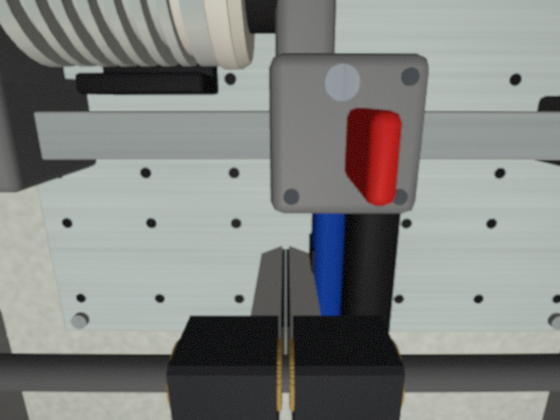

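The front face has stopped at 35.4 mm, which matches home (35), and the force is rising. Next is a tightening stroke, which should stop short of the grip.

```bash
python3 -m creep '[[[0,-0.3,0],0,0],[[0,-0.6,0],0,0],[[0,-0.8,0],0,0],[[0,-0.8,0],0,0]]' >/dev/null; python3 st.py
python3 -m creep '[[[0,0.15,0],0,0],[[0,0.3,0],0,0],[[0,0.3,0],0,0]]' >/dev/null; python3 st.py
python3 -m creep '[[[0,0.1,0],0,0],[[0,0.1,0],0,0]]' >/dev/null; python3 st.py
python3 -m creep '[[[0,0.06,0],0,0],[[0,0.06,0],0,0]]' >/dev/null; python3 st.py
python3 -m creep '[[[0,0.05,0],0,0],[[0,0.05,0],0,0]]' >/dev/null; python3 st.py
python3 -m creep '[[[0,0.04,0],0,0],[[0,0.04,0],0,0]]' >/dev/null; python3 st.py
python3 -c "
from h import *
snap('wrist','w14')"; python3 hd.py w14
```

```text
t 13.35 jig mm [-66.5  58.2  56. ] Fjig x,y,z -0.4 -0.4 0.4
t 13.65 jig mm [-66.7  41.6  55.8] Fjig x,y,z -0.0 6.6 1.5
t 13.85 jig mm [-67.1  37.4  55.7] Fjig x,y,z -2.9 10.5 3.1
t 14.05 jig mm [-67.4  34.9  55.6] Fjig x,y,z -5.2 13.6 4.6
t 14.25 jig mm [-67.5  32.7  55.5] Fjig x,y,z -4.5 14.9 3.7
t 14.45 jig mm [-67.8  31.   55.4] Fjig x,y,z -6.8 17.5 5.5
w14 head top y range [-0.0278  0.0245] 11445
 lever y [-0.0065  0.0005]
 white disc y [0.0354 0.0595] 3340
 dark pad y [0.0242 0.0341] 854
```

```bash
python3 -m creep '[[[0,0.05,0],0,0],[[0,0.05,0],0,0]]' >/dev/null; python3 st.py
python3 -m creep '[[[0,0.05,0],0,0],[[0,0.05,0],0,0]]' >/dev/null; python3 st.py
python3 -m creep '[[[0,0.04,0],0,0],[[0,0.04,0],0,0]]' >/dev/null; python3 st.py
python3 -c "
from h import *
snap('wrist','w15')"; python3 hd.py w15
```

```text
t 14.7 jig mm [-68.   28.7  55.3] Fjig x,y,z -8.4 18.7 7.1
t 14.9 jig mm [-68.1  26.4  55.3] Fjig x,y,z -8.6 19.7 5.6
t 15.1 jig mm [-68.2  24.5  55.2] Fjig x,y,z -9.6 21.8 7.4
w15 head top y range [-0.0268  0.0254] 12038
 lever y [-0.0064  0.0005]
 white disc y [0.0355 0.0595] 3184
 dark pad y [0.025  0.0342] 752
```

```bash
python3 -m creep '[[[0,0.04,0],0,0],[[0,0.04,0],0,0]]' >/dev/null; python3 st.py
python3 -m creep '[[[0,-0.3,0],0,0],[[0,-0.6,0],0,0],[[0,-0.75,0],0,0],[[0,-0.75,0],0,0]]' >/dev/null; python3 st.py
python3 -m creep '[[[0,0.15,0],0,0],[[0,0.3,0],0,0],[[0,0.4,0],0,0],[[0,0.4,0],0,0]]' >/dev/null; python3 st.py
python3 -m creep '[[[0,0.06,0],0,0],[[0,0.06,0],0,0]]' >/dev/null; python3 st.py
python3 -m creep '[[[0,0.05,0],0,0],[[0,0.05,0],0,0]]' >/dev/null; python3 st.py
python3 -c "
from h import *
snap('wrist','w16')"; python3 hd.py w16
```

```text
t 15.35 jig mm [-68.3  22.7  55.2] Fjig x,y,z -9.4 22.9 8.6
t 15.75 jig mm [-66.5  58.6  56. ] Fjig x,y,z 0.5 -0.3 0.6
t 16.15 jig mm [-67.2  38.1  55.6] Fjig x,y,z -1.9 10.3 2.0
t 16.35 jig mm [-67.4  35.6  55.5] Fjig x,y,z -3.8 13.4 2.5
t 16.55 jig mm [-67.6  33.5  55.4] Fjig x,y,z -5.1 14.3 3.9
w16 head top y range [-0.0271  0.0253] 11344
 lever y [-0.005  0.002]
 white disc y [0.0355 0.0595] 3400
 dark pad y [0.0248 0.0339] 796
```

```bash
python3 -m creep '[[[0,0.05,0],0,0],[[0,0.05,0],0,0]]' >/dev/null; python3 st.py
python3 -m creep '[[[0,0.05,0],0,0],[[0,0.05,0],0,0]]' >/dev/null; python3 st.py
python3 -m creep '[[[0,0.05,0],0,0],[[0,0.05,0],0,0]]' >/dev/null; python3 st.py
python3 -m creep '[[[0,0.03,0],0,0],[[0,0.03,0],0,0]]' >/dev/null; python3 st.py
python3 -c "
from h import *
snap('wrist','w17')"; python3 hd.py w17
```

```text
t 16.8 jig mm [-67.9  31.3  55.3] Fjig x,y,z -7.4 17.1 5.7
t 17.0 jig mm [-68.1  29.   55.3] Fjig x,y,z -8.4 19.6 6.5
t 17.2 jig mm [-68.2  26.8  55.2] Fjig x,y,z -9.2 21.4 6.3
t 17.4 jig mm [-68.4  25.5  55.2] Fjig x,y,z -10.9 22.4 8.4
w17 head top y range [-0.0265  0.0256] 11912
 lever y [-0.0061  0.0008]
 white disc y [0.0356 0.0595] 3160
 dark pad y [0.0256 0.0344] 720
```

View pics/w17.png

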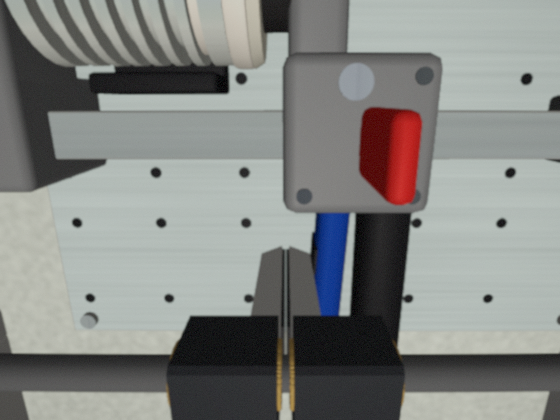

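```bash
python3 -m creep '[[[0,0.05,0],0,0],[[0,0.05,0],0,0]]' >/dev/null; python3 st.py
python3 -m creep '[[[0,0.03,0],0,0],[[0,0.03,0],0,0]]' >/dev/null; python3 st.py
python3 -m creep '[[[0,-0.3,0],0,0],[[0,-0.6,0],0,0],[[0,-0.75,0],0,0],[[0,-0.75,0],0,0]]' >/dev/null; python3 st.py
python3 -c "
from h import *
snap('wrist','w18');snap('scene','s18')"; python3 hd.py w18
```

```text
t 17.65 jig mm [-68.4  23.1  55.2] Fjig x,y,z -9.9 23.0 8.4
t 17.85 jig mm [-68.4  21.9  55.1] Fjig x,y,z -10.0 25.4 7.5
t 18.25 jig mm [-66.5  57.4  56. ] Fjig x,y,z 0.0 0.5 -0.9
w18 head top y range [-0.0259  0.0254] 10356
 lever y [-0.0022  0.0043]
 white disc y [0.0354 0.0595] 3754
 dark pad y [0.0244 0.0318] 705
```

View pics/w18.png

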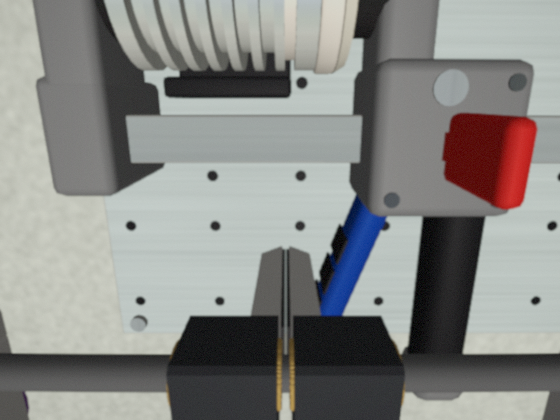

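The front is flush and the head holds its place with the trigger released. I'll do one more stroke as a check; 25 N on the trigger is about 48 N at the pad, well below the cracking load.

```bash
python3 -m creep '[[[0,0.15,0],0,0],[[0,0.3,0],0,0],[[0,0.4,0],0,0],[[0,0.45,0],0,0],[[0,0.45,0],0,0]]' >/dev/null; python3 st.py
python3 -m creep '[[[0,0.08,0],0,0],[[0,0.08,0],0,0]]' >/dev/null; python3 st.py
python3 -m creep '[[[0,0.05,0],0,0],[[0,0.05,0],0,0]]' >/dev/null; python3 st.py
python3 -m creep '[[[0,0.04,0],0,0],[[0,0.04,0],0,0]]' >/dev/null; python3 st.py
python3 -m creep '[[[0,0.03,0],0,0],[[0,0.03,0],0,0]]' >/dev/null; python3 st.py
python3 -c "
from h import *
snap('wrist','w19')"; python3 hd.py w19
```

```text
t 18.85 jig mm [-67.6  35.4  55.5] Fjig x,y,z -5.4 14.7 4.4
t 19.05 jig mm [-67.8  31.8  55.3] Fjig x,y,z -5.8 16.9 3.6
t 19.25 jig mm [-68.1  29.7  55.3] Fjig x,y,z -7.8 19.4 6.9
t 19.45 jig mm [-68.2  28.   55.2] Fjig x,y,z -9.0 20.7 7.0
t 19.65 jig mm [-68.3  26.6  55.2] Fjig x,y,z -9.8 21.5 8.2
w19 head top y range [-0.0262  0.026 ] 11957
 lever y [-0.0053  0.0015]
 white disc y [0.0356 0.0596] 3165
 dark pad y [0.0257 0.0343] 691
```

View pics/s18.png

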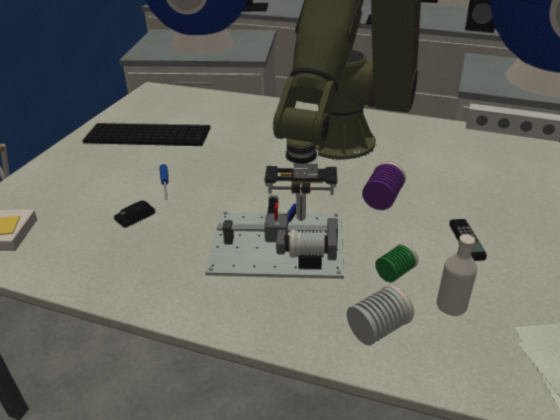

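```bash
python3 -m creep '[[[0,0.05,0],0,0],[[0,0.05,0],0,0]]' >/dev/null; python3 st.py
python3 -m creep '[[[0,0.02,0],0,0],[[0,0.02,0],0,0]]' >/dev/null; python3 st.py
python3 -m creep '[[[0,-0.3,0],0,0],[[0,-0.65,0],0,0],[[0,-0.7,-0.3],0,0],[[0,-0.7,-1.0],0,0],[[0.3,-0.7,-1.2],0,0],[[0.9,-0.6,-1.2],0,0],[[1.3,-0.5,-1.2],0,0],[[1.36,-0.5,-1.2],0,0],[[1.36,-0.5,-1.2],0,0]]' >/dev/null; python3 st.py
python3 -c "
from h import *
snap('wrist','w20')"; python3 hd.py w20
```

```text
t 19.9 jig mm [-68.4  24.3  55.2] Fjig x,y,z -10.0 24.7 8.4
t 20.1 jig mm [-68.3  23.5  55.2] Fjig x,y,z -10.4 25.7 8.8
t 21.0 jig mm [  1.1  46.  115.4] Fjig x,y,z -0.2 -0.2 0.6
w20 head top y range [-0.0268  0.0251] 4794
 lever y [-0.0025  0.004 ]
 white disc y [0.0356 0.0595] 1534
 dark pad y [0.0246 0.0593] 8942
```

View pics/w20.png

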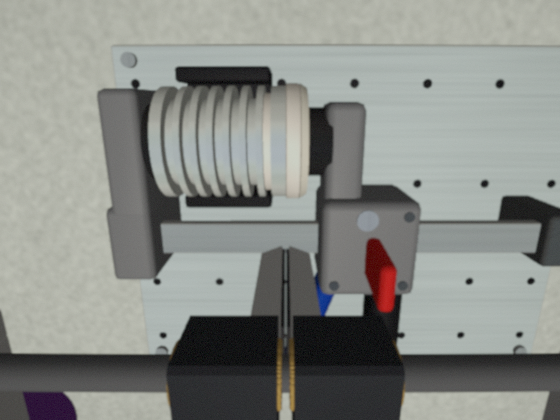

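The front is flush on the housing (flange at about 285,140) and the pad is tight against it. The lever is at (380,275), ahead of the fingers. Now the release push.

```bash
python3 -m creep '[[[0,0.2,0],0,0],[[0,0.4,0],0,0],[[0,0.56,0],0,0],[[0,0.6,0],0,0]]' >/dev/null; python3 st.py
python3 -m creep '[[[0,0.1,0],0,0],[[0,0.2,0],0,0]]' >/dev/null; python3 st.py
python3 -m creep '[[[0,0.1,0],0,0],[[0,0.2,0],0,0]]' >/dev/null; python3 st.py
python3 -m creep '[[[0,0.1,0],0,0],[[0,0.2,0],0,0]]' >/dev/null; python3 st.py
python3 -c "
from h import *
snap('wrist','w21')"; python3 hd.py w21
```

```text
t 21.45 jig mm [  1.3  15.5 116.1] Fjig x,y,z -0.6 3.0 1.9
t 21.65 jig mm [  1.5   6.5 116. ] Fjig x,y,z -0.9 1.8 1.0
t 21.85 jig mm [  1.5  -3.6 115.8] Fjig x,y,z -0.1 1.8 -1.5
t 22.05 jig mm [  1.4 -13.6 115.7] Fjig x,y,z 0.1 1.9 -1.3
w21 head top y range [-0.0382  0.0143] 3196
 lever y [-0.0349 -0.0272]
 white disc y [0.0356 0.0595] 1359
 dark pad y [-0.0346  0.0201] 12026
```

View pics/w21.png

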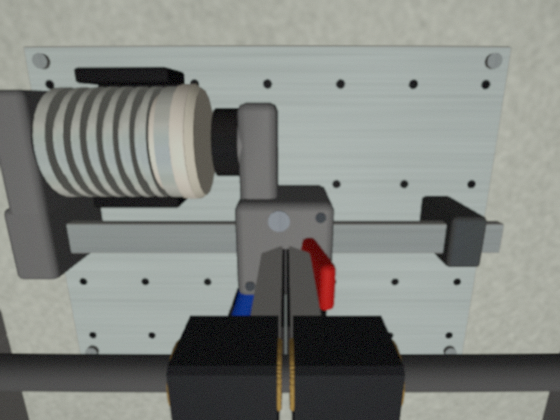

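The head is following and the lamp stays closed. I'll continue to the block.

```bash
python3 -m creep '[[[0,0.15,0],0,0],[[0,0.3,0],0,0],[[0,0.45,0],0,0],[[0,0.6,0],0,0],[[0,0.75,0],0,0],[[0,0.9,0],0,0],[[0,1.05,0],0,0],[[0,1.15,0],0,0]]' >/dev/null; python3 st.py
python3 -m creep '[[[0,0.06,0],0,0],[[0,0.06,0],0,0]]' >/dev/null; python3 st.py
python3 -m creep '[[[0,0.06,0],0,0],[[0,0.06,0],0,0]]' >/dev/null; python3 st.py
python3 -m creep '[[[0,0.04,0],0,0],[[0,0.04,0],0,0]]' >/dev/null; python3 st.py
python3 -c "
from h import *
snap('wrist','w22')"; python3 hd.py w22
```

```text
t 22.9 jig mm [  1.5 -71.7 116.1] Fjig x,y,z 0.3 2.2 0.2
t 23.1 jig mm [  1.6 -74.3 116.2] Fjig x,y,z -0.0 2.0 2.1
t 23.3 jig mm [  1.6 -77.  116.1] Fjig x,y,z -0.3 2.1 2.9
t 23.5 jig mm [  1.6 -78.9 116. ] Fjig x,y,z -0.7 1.6 1.4
w22 head top y range [-0.104  -0.0514] 3151
 lever y [-0.1    -0.0923]
 white disc y [0.0359 0.0581] 815
 dark pad y [-0.0399 -0.0386] 45
```

View pics/w22.png

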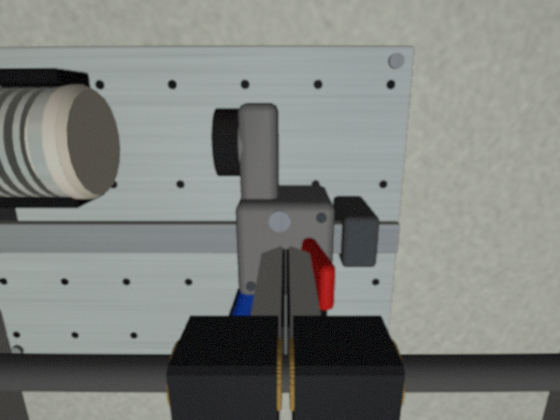

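```bash
python3 -m creep '[[[0,0.03,0],0,0],[[0,0.03,0],0,0]]' >/dev/null; python3 st.py
python3 -m creep '[[[0,0.03,0],0,0],[[0,0.03,0],0,0]]' >/dev/null; python3 st.py
python3 -m creep '[[[0,0.03,0],0,0],[[0,0.03,0],0,0]]' >/dev/null; python3 st.py
```

```text
t 23.75 jig mm [  1.6 -80.4 116. ] Fjig x,y,z -0.8 1.6 1.9
t 23.95 jig mm [  1.6 -82.  116. ] Fjig x,y,z 0.1 1.8 2.2
t 24.15 jig mm [  1.6 -83.5 115.9] Fjig x,y,z 0.8 2.2 2.9
```

```bash
python3 -m creep '[[[0,0.03,0],0,0],[[0,0.03,0],0,0]]' >/dev/null; python3 st.py
python3 -m creep '[[[0,0.03,0],0,0],[[0,0.03,0],0,0]]' >/dev/null; python3 st.py
python3 -m creep '[[[0,0.03,0],0,0],[[0,0.03,0],0,0]]' >/dev/null; python3 st.py
python3 -c "
from h import *
snap('wrist','w23')"; python3 hd.py w23
```

```text
t 24.35 jig mm [  1.5 -84.9 115.9] Fjig x,y,z -0.6 2.9 1.5
t 24.55 jig mm [  1.5 -86.3 115.7] Fjig x,y,z 1.1 3.4 -0.6
t 24.75 jig mm [  1.4 -87.8 115.7] Fjig x,y,z 0.1 2.8 -1.2
w23 head top y range [-0.1083 -0.0559] 3387
 lever y [-0.1097 -0.1019]
 white disc y [0.0358 0.0552] 684
```

```bash
python3 -m creep '[[[0,0.04,0],0,0],[[0,0.04,0],0,0]]' >/dev/null; python3 st.py
python3 -m creep '[[[0,0.04,0],0,0],[[0,0.04,0],0,0]]' >/dev/null; python3 st.py
python3 -m creep '[[[0,0.02,0],0,0],[[0,0.02,0],0,0]]' >/dev/null; python3 st.py
python3 -c "
from h import *
snap('wrist','w24')"; python3 hd.py w24
```

```text
t 25.0 jig mm [  1.5 -88.5 115.7] Fjig x,y,z -0.2 12.2 0.3
t 25.2 jig mm [  1.5 -89.1 115.6] Fjig x,y,z -1.0 20.4 2.0
t 25.4 jig mm [  1.6 -89.4 115.5] Fjig x,y,z -1.1 24.6 3.1
w24 head top y range [-0.1084 -0.056 ] 3460
 lever y [-0.1107 -0.1028]
 white disc y [0.0358 0.0545] 646
```

View pics/w24.png

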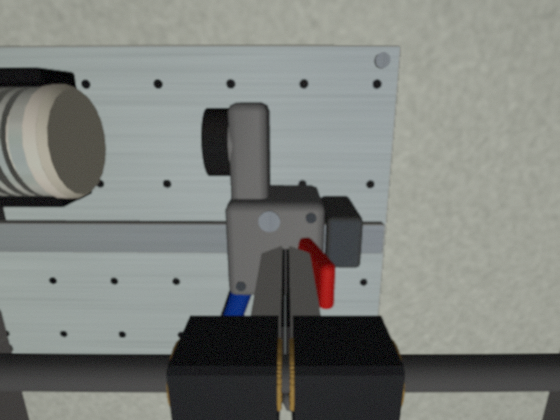

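The head is hard against its end of travel; the force rose to 25 N with no further motion. Backing off, lifting clear and checking.

```bash
python3 -m creep '[[[0,-0.1,0],0,0],[[0,-0.4,0],0,0],[[0,-0.9,0],0,0],[[0,-1.2,-0.3],0,0],[[0,-1.5,-1.0],0,0],[[-0.4,-1.6,-1.8],0,0],[[-0.8,-1.7,-2.6],0,0],[[-0.9,-1.8,-3.1],0,0],[[-0.9,-1.8,-3.2],0,0],[[-0.9,-1.8,-3.2],0,0],[[-0.9,-1.8,-3.2],0,0]]' >/dev/null; python3 st.py
python3 -c "
from h import *
snap('wrist','w25');snap('top','t25');snap('scene','s25')"; python3 hd.py w25 w1
```

```text
t 26.55 jig mm [-43.6  -2.8 274.6] Fjig x,y,z 0.2 -0.5 0.4
w25 head top y range [-0.1079 -0.0557] 1866
 lever y [-0.0861 -0.0794]
 white disc y [0.0394 0.0582] 238
w1 head top y range [-0.0561 -0.0035] 2119
 lever y [-0.0342 -0.0275]
 seal y [0.0402 0.0421] 47
 white disc y [0.0305 0.0385] 161
 dark pad y [-0.0028  0.0086] 204
```

View pics/w25.png

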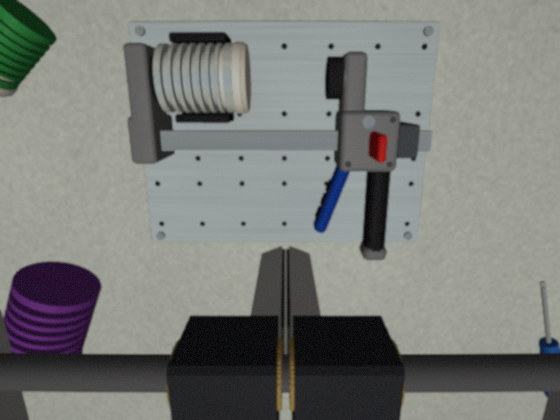

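View pics/s25.png

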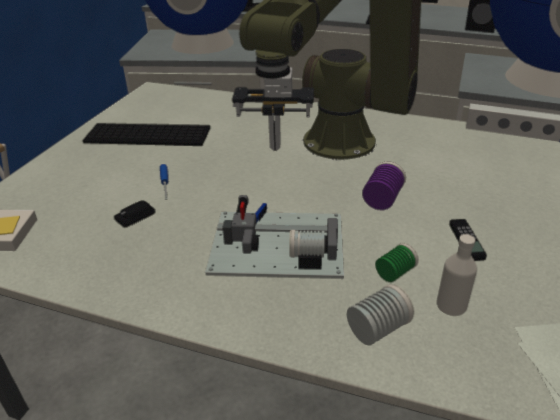

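The wrist view shows the head at (370,140), up against the rear block at (410,140), with the lever upright again. The lamp is flush and seated at (200,77), with no seal visible. The scene view shows the other bench items where they were. Handing in.

```bash
python3 -c "
from h import *
ctrl.hand_in(); print(telemetry.get_obs()['time_s'])"
```

```text
the job is handed in; nothing more can be done
the job is handed in; nothing more can be done
```

I pumped the trigger nine strokes until the lamp's front was home and the clamp tight. I then pressed the red lever, slid the head back to the rear block and handed the job in at about 26.7 s.

**Tightness:**
- The front's face ended at jig y ≈ 35.5 mm; home is 35 mm. It looks flush, with no seal or crack visible.
- The last strokes reached 25 to 26 N on the trigger, about 48 N on the pad by the given formula.
- The trigger was clearly short of the grip, at about 0.27 rad, at 21.5 N. Pushed on to 25.7 N it reached about 0.29 to 0.30 rad, past the 0.28 figure. These angles are my estimates from the finger position.

**Release:** At the rear the force rose to 25 N with no further head movement. The last pictures show the head at the block, the lever sprung back, the lamp closed in its cradle, and the other bench items in place to the eye (not measured).

**Disagreements and slips:**
- On stroke 2 I overran the trigger's end stop, and the fingertips reached about 49 N for a moment. The pad was not yet on the lamp, and I saw no damage.
- My camera figure for the final head position came out about 3 mm further back than the stop should allow, which I put down to calibration.

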